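Zero the wire stripper's blade dial, back it off four clicks and lock it

TASK

Set the bench wire stripper's blade gap: turn the knob on top clockwise (seen from above) until it comes up against its springy end stop, without forcing it, then turn it back exactly four clicks. Then swing the lock lever over so that its tooth is fully home in the click wheel, and leave the other things on the bench where they are.

Things in the scene. Friction and masses are not known exactly. Their poses are not given: they have to be found in the camera images.
- stripper: The bench wire stripper, a grey metal box 250 (x) x 210 (y) x 85 mm high with an orange front, fixed to the bench; origin at the centre of its underside. Its own x points from its front to its back, y to its left, z up. The knob, click wheel, plunger and lock lever stand on its flat top (z = 85 mm).
- knob_grip (a point): Point on the knob's upright axis at the height to grip, 49 mm above the stripper's top, at x = -35, y = 35 mm in the stripper's frame. The knob is a plain black upright bar 44 mm long (the point's x), 14 mm wide (the point's y); its flat top is 18 mm above this point, its round flange (42 mm across) 25 mm below. It is set on its shaft at any angle: its direction does not tell where the stop is.
- click_wheel (a point): Centre of the top of the knob's steel click wheel (63 mm across, 16 round teeth), on the knob's axis, 33 mm below knob_grip. 22.5 degrees a click; turning over each tooth takes up to about 0.15 N m. Let go between two clicks, it falls into the nearer one. The knob starts 2 to 5 clicks from its stop. Nothing else within 75 mm of the axis reaches above this height.
- plunger_block (a point): Top of the small aluminium block (28 x 30 x 16 mm) with the spring plunger that makes the clicks, 56 mm to the left of the knob's axis. The end of travel clockwise (the stop) lies exactly on a click and is springy: pressed past it, the knob takes about 0.1 N m at first and 2 N m more per rad, plus or minus up to 0.15 N m of the plunger, and it springs back when let go.
- blade_gap (a joint): Gap of the blades inside the stripper, m: 0 with the knob at or pressed against its stop, 0.0000125 (1/80 mm) more for each click anticlockwise. Far too small to be read off a measurement good to a millimetre or two: find the stop and count the clicks by feel.
- blade_give (a joint): How far the closed blades inside are forced together when the knob is pressed past its stop, m: 0 at rest, -0.0000318 per rad past the stop. They are damaged beyond -0.0000125 (0.39 rad or 22.5 degrees past the stop, about 0.85 N m). Too small to be read off a measurement.
- lever_handle (a point): Half-way up the lock lever's upright round black handle (16 mm across, 35 mm tall, top 46 mm above the stripper's top). The lever is a flat steel bar 7 to 13 mm above the stripper's top, turning about lever_pivot, 60 mm away. A tooth at its other end enters the click wheel when the handle is swung 35 mm to the stripper's right (its -y). The handle can be pushed or gripped.
- lever_pivot (a point): Point on the lock lever's upright turning axis, at the height of the stripper's top; x = 30, y = 0 mm in the stripper's frame.
- lock_lever (a joint): Angle of the lock lever, rad: 0 fully unlocked, 0.6 locked (its own end of travel, tooth home in the wheel, the bar then lying along the stripper's x); grows clockwise seen from above. It starts within 0.12 of unlocked and stays where it is left (friction about 0.06 N m, 1 N at the handle).
- spool: Bystander: reel of solder, blue, 54 mm across, 46 mm tall, standing; origin at the centre of its underside.
- driver: Bystander: screwdriver 170 mm long lying on the bench.
- flux_jar: Bystander: amber jar 48 mm across, 60 mm tall; origin at the centre of its underside.
- parts_tray: Bystander: small grey tray 90 x 60 x 22 mm; origin at the centre of its underside.

How it is judged:
On the way, in this order (a step that is already met when the one before it is completed fails the run):
1. the knob is turned clockwise against its stop (value of joint blade_gap below 3.125e-06 m), for 0.2 s.
2. the knob is turned back and rests four clicks from the stop (value of joint blade_gap between 4.5625e-05 and 5.4375e-05 m), for 0.4 s.
3. the lock lever is swung home (all of step 2 and value of joint lock_lever above 0.54 rad), for 0.2 s.
At the end, for the whole second after the job is handed in: The knob rests four clicks back from its stop (within about a third of a click, blade gap 0.0456 to 0.0544 mm) and the lock lever is home (0.54 rad or more of its 0.6) (all of step 3); the robot touches nothing.
It fails at once if the knob is forced more than 22.5 degrees past its springy stop (about 0.85 N m) (value of joint blade_give below -1.25e-05 m).
It fails at once if the reel of solder is knocked away (moved more than 20 mm) (distance of spool from where it was at the start of the episode above 0.02 m).
It fails at once if the screwdriver is knocked away (moved more than 20 mm) (distance of driver from where it was at the start of the episode above 0.02 m).
It fails at once if the jar is knocked away (moved more than 20 mm) (distance of flux_jar from where it was at the start of the episode above 0.02 m).
It fails at once if the parts tray is knocked away (moved more than 20 mm) (distance of parts_tray from where it was at the start of the episode above 0.02 m).
It also fails if it takes over 72 s, if anything falls off the work surface, if the arm or the gripper's body presses on something with over 40 N, if the wrist force passes 120 N, or if a joint passes its speed limit or range.

ROBOT

A 6-joint arm with a two-finger parallel gripper is mounted at the origin on the work surface. World frame = base frame: x ahead of the robot, y to its left, z up, the work surface at z = 0. Lengths are in m, angles in rad, forces in N, time in s.
With the tool pointing down it reaches from about 0.3 to 0.85 m from the base axis. Payload 4.2 kg.
Tool frame: the origin (TCP) lies on the mounting face of the last link; the fingertips stand 191 mm ahead of it and the grasp point (between the pads) lies 172 mm ahead of it; y points along the fingers, x is the direction in which the jaws open and shut, and the axes are right-handed (so a half turn about y gives the same grasp; the last joint's range is limited). The gripper opens to 91 mm and grips with 3 to 60 N. Pads are 32 mm wide; open, the fingers measure 118 mm over their backs; the gripper's body (76 mm by 178 mm) begins 60 mm behind the grasp point.
Start: joints at [1.131, 0.32, 1.565, -0, 1.257, -0.02], TCP at [0.234, 0.525, 0.405] pointing down, gripper open.
Joint ranges: [-3.11, 3.11], [-0.84, 2.01], [0.21, 2.61], [-1.34, 4.49], [0.05, 2.63], [-2.56, 2.56]. Speed limits (rad/s): [2.57, 2.57, 3.14, 3.14, 3.14, 3.14].

INTERFACE

Orientations are given as a unit quaternion [x, y, z, w].
In Python, from station import state, snapshot, job_done gives the robot as it stands. The module is installed in compiled form; this text tells all that it offers.
- The arm moves only by the tool apply_moves, never from a script. Its argument "plan" is a list of rows, each an object of numbers: "x", "y", "z": the shift along the tool's x, y, z in mm; "rx", "ry", "rz": the turn, a rotation vector about the tool's x, y, z in rad. A call has 1 to 20 rows; each row shifts and turns the commanded pose from where the row before left it, along the tool's axes as they then stand; what a row does not reach is not made up. A row lasts 1/8 s, in which the tool goes at most 62.5 mm and 10.7 degrees, less where a joint would pass 70% of its speed; a pose out of reach is approached as far as the arm can. A call with a gripper value outside its range is refused whole. "grip" is the finger opening in mm, from 0 to 91.2, set as the call begins (left out, the last holds). The fingers move at their own pace and stop on an object; "squeeze" is the grip in N (left out, the last holds). Time passes only in rows, so rows that do not move let the fingers close. It gives the time, the measured TCP pose, the force and the opening at its end, in the units of the state.
- state(): the state, without advancing time (a new reading comes with each control period).
- snapshot(name): name is "side" or "top" or "wrist"; returns a dict with "img" (420x560x3 uint8, red, green, blue), "depth" (420x560 float32, m along the optical axis (not along the pixel's ray), 0 where there is no reading), "K" (3x3 intrinsics, pixels), "extrinsics" (4x4, takes a point from world to camera coordinates). Camera axes: x right, y up, looking along -z (the intrinsics and any distortion apply to the point x, -y, -z); pixel columns grow to the right and rows downward; lengths in m; the calibration is good to about 2 mm. A picture is of the moment at which its call begins.
- job_done(): hands the job in, once; it reports no verdict.
The state is a dict: "time_s": time; "q": joint angles; "joint_vel": joint speeds; "tau": joint torques, N m; "eef_pos": TCP position; "tool_rot": TCP orientation; "ft_force": force on the tool from outside, world axes, zero at the start; "ft_torque": the same for the moment, N m; "opening": finger opening in m.
Only numpy, scipy, OpenCV 4.12 (cv2) and the standard library are available. Lean on these libraries where they do the work, as an engineer would, in place of code of your own. Each camera call takes 0.05 s, during which the arm holds its last target.

## Working session

There is one attempt and no reset: what is moved stays moved. The work goes in short steps, Python scripts to look and compute and a tool call to move; the robot and the scene stay as the last step left them, time stands still between calls to the robot, and variables do not carry over. Pictures are saved under pics/ and viewed, and the job is handed in when it is done.

Besides the shell and the picture viewer there is one more tool, called after "Call:" as a command line: name --argument value ..., lists and objects as JSON in quotes. apply_moves: Moves the arm, as the interface text tells. Its arguments: {"type":"object","properties":{"plan":{"type":"array"},"grip":{"type":"number"},"squeeze":{"type":"number"}},"required":["plan"]}

```bash
mkdir -p pics; cat > h.py <<'E'
import numpy as np, cv2
from station import state, snapshot
def take(n,tag):
    s=snapshot(n); np.savez(f'{tag}.npz',**s); cv2.imwrite(f'pics/{tag}.png',cv2.cvtColor(s['img'],cv2.COLOR_RGB2BGR)); return s
def load(tag): return dict(np.load(f'{tag}.npz'))
def ray(s,u,v):
    K=s['K'];E=s['extrinsics'];R=E[:3,:3];t=E[:3,3]
    d=np.array([(u-K[0,2])/K[0,0],-(v-K[1,2])/K[1,1],-1.0])
    return -R.T@t, R.T@d
def onz(s,u,v,z):
    c,d=ray(s,u,v); return c+d*(z-c[2])/d[2]
def pts(s):
    K=s['K'];E=s['extrinsics'];D=s['depth'];v,u=np.mgrid[:D.shape[0],:D.shape[1]]
    P=np.stack([(u-K[0,2])/K[0,0]*D,-(v-K[1,2])/K[1,1]*D,-D],-1)
    W=(P-E[:3,3])@E[:3,:3]; W[D==0]=np.nan; return W
E
python3 - <<'E'
from h import *
for n in ['side','top','wrist']:
    s=take(n,n+'0'); print(n,s['K'].tolist(),(-s['extrinsics'][:3,:3].T@s['extrinsics'][:3,3]).round(3))
st=state(); print(st)
E
```

```text
side [[396.8769688104431, 0.0, 279.4790970764041], [0.0, 396.8769688104431, 206.11192822838018], [0.0, 0.0, 1.0]] [ 0.104 -0.448  0.816]
top [[523.4381979370851, 0.0, 276.12924628199653], [0.0, 523.4381979370851, 206.46271063980424], [0.0, 0.0, 1.0]] [0.412 0.056 1.28 ]
wrist [[301.43747876444087, 0.0, 280.28407863074165], [0.0, 301.43747876444087, 208.95096710160618], [0.0, 0.0, 1.0]] [0.169 0.553 0.383]
{'time_s': 0.15, 'q': array([ 1.13101957e+00,  3.20162048e-01,  1.56537091e+00,  1.53221135e-06,
        1.25736540e+00, -1.99990651e-02]), 'joint_vel': array([-0.00028268, -0.00317433, -0.0026706 , -0.00023813, -0.00130942,
       -0.00135673]), 'tau': array([ 6.81218444e-04, -4.12774193e+01, -2.32155132e+01,  7.26973498e-02,
        4.33532323e-02, -1.06859552e-04]), 'eef_pos': array([0.23429836, 0.52498153, 0.4041143 ]), 'tool_rot': array([ 0.59344562,  0.38445873, -0.38524372, -0.59295958]), 'ft_force': array([-0.09979475, -0.4230493 ,  0.17538932]), 'ft_torque': array([-0.03999814, -0.02418686, -0.02003534]), 'opening': 0.09144306325799285}
```

View pics/top0.png

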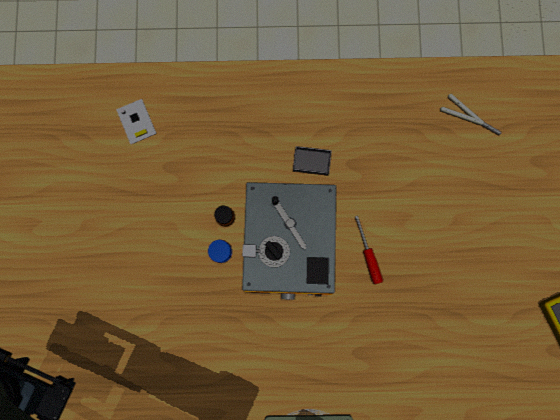

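View pics/side0.png

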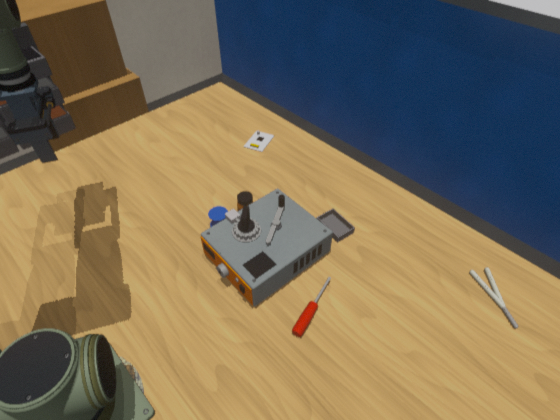

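View pics/wrist0.png

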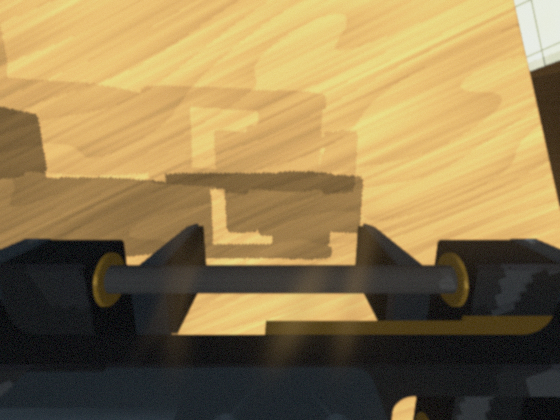

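```bash
python3 - <<'E'
from h import *
from scipy.spatial.transform import Rotation as R
print(R.from_quat(state()['tool_rot']).as_matrix().round(3))
E
```

```text
[[ 0.408 -0.001 -0.913]
 [ 0.913 -0.001  0.408]
 [-0.001 -1.     0.   ]]
```

The top view shows the stripper at about (243–337, 182–293), the knob near (274,251), the lever handle at (276,201) and its pivot at (291,223). The jar is at (225,216), the spool at (220,251), the tray at (312,160) and the driver at (370,250). Next I'll measure these.

```bash
python3 - <<'E'
from h import *
s=load('top0'); P=pts(s)
im=cv2.cvtColor(s['img'],cv2.COLOR_RGB2BGR)
cv2.imwrite('pics/topz.png',cv2.resize(im[170:305,200:350],None,fx=5,fy=4.4,interpolation=cv2.INTER_CUBIC))
reg=np.zeros(P.shape[:2],bool);reg[150:320,180:400]=1
top=reg&(abs(P[...,2]-.085)<.006)
n,l,st,c=cv2.connectedComponentsWithStats(top.astype(np.uint8)); i=1+st[1:,4].argmax(); m=l==i
print('top z',np.nanmedian(P[m][:,2]),st[i])
cn,_=cv2.findContours(m.astype(np.uint8),cv2.RETR_EXTERNAL,cv2.CHAIN_APPROX_NONE)
W=np.array([onz(s,u,v,.085)[:2] for u,v in cn[0][:,0]],np.float32)
r=cv2.minAreaRect(W);print('rect',r)
for nm,lo,hi in [('knob',.14,.17),('lever',.12,.138)]:
    m=reg&(P[...,2]>lo)&(P[...,2]<hi)
    n,l,st,c=cv2.connectedComponentsWithStats(m.astype(np.uint8))
    for i in range(1,n):
        if st[i,4]>8: print(nm,st[i],c[i].round(1),np.nanmedian(P[l==i],0).round(4))
E
```

```text
top z 0.0845346214862199 [ 243  182   94  113 8664]
rect ((0.5131770968437195, 0.034442730247974396), (0.20913805067539215, 0.2517174184322357), 87.44527435302734)
knob [265 241  18  19 135] [273.6 249.7] [0.4804 0.0701 0.151 ]
lever [272 196   7   7  41] [275.  199.2] [0.5945 0.0665 0.1298]
```

View pics/topz.png

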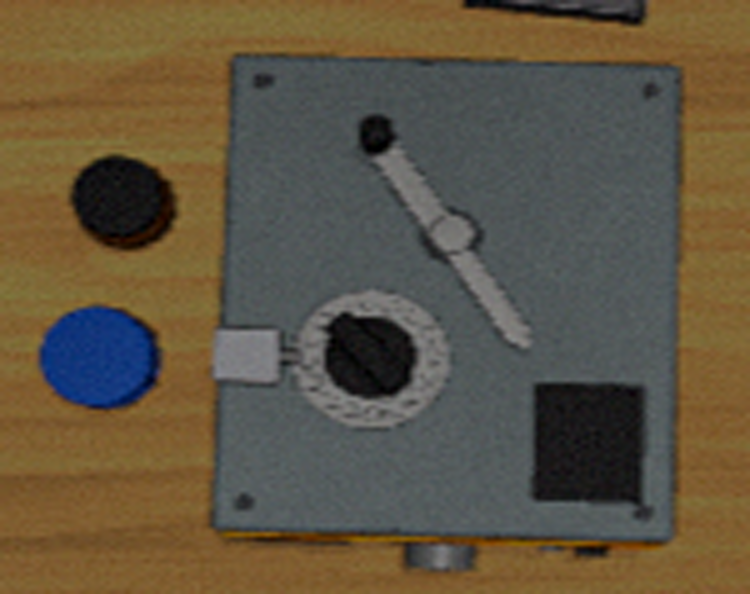

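```bash
python3 - <<'E'
from h import *
for t in ['top0','side0']:
    s=load(t); P=pts(s)
    m=(P[...,2]>.142)&(P[...,2]<.162)&(np.hypot(P[...,0]-.480,P[...,1]-.0705)<.035)
    v,u=np.nonzero(m); W=np.array([onz(s,a,b,.152)[:2] for a,b in zip(u,v)],np.float32)
    C=W.mean(0);w,V=np.linalg.eigh(np.cov((W-C).T));d=V[:,1]
    print(t,len(u),C,np.degrees(np.arctan2(d[1],d[0])),cv2.minAreaRect(W),np.sqrt(w*12)*1e3)
s=load('top0');im=cv2.cvtColor(s['img'],cv2.COLOR_RGB2BGR)[230:270,255:295]
im=cv2.convertScaleAbs(im,alpha=3)
s=load('side0');i2=cv2.convertScaleAbs(cv2.cvtColor(s['img'],cv2.COLOR_RGB2BGR)[180:260,200:300],alpha=2)
a=cv2.resize(im,(400,400));b=cv2.resize(i2,(400,320));b=cv2.copyMakeBorder(b,0,80,0,0,0)
cv2.imwrite('pics/kz.png',np.hstack([a,b]))
E
```

```text
top0 133 [0.48125303 0.07096259] -138.42733690396432 ((0.4813401401042938, 0.07112719118595123), (0.04303207993507385, 0.014050150290131569), 41.186946868896484) [14.19719202 43.77920618]
side0 104 [0.47813982 0.06747153] -136.33471162205512 ((0.4775468409061432, 0.06687260419130325), (0.051207274198532104, 0.015229969285428524), 42.16559600830078) [15.07473422 50.12538873]
```

View pics/kz.png

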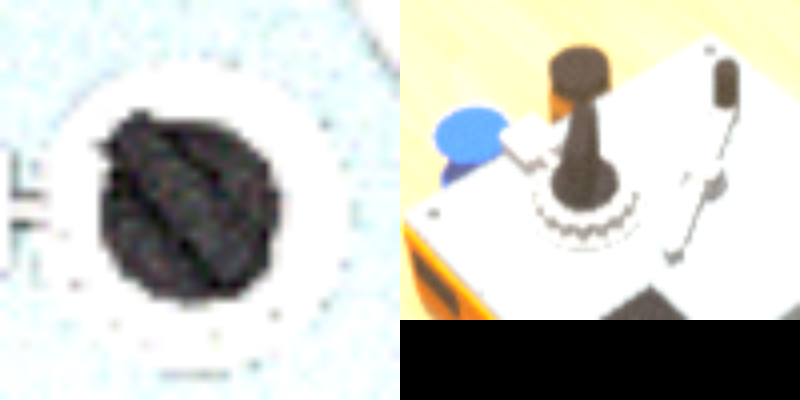

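Call:
apply_moves --plan '[{"x":-26.2,"z":-34.2},{"x":-26.2,"z":-34.2},{"x":-26.2,"z":-34.2},{"x":-26.2,"z":-34.2},{"x":-26.2,"z":-34.2},{"x":-26.2,"z":-34.2},{"x":-26.2,"z":-34.2},{"x":-26.2,"z":-34.2},{"x":-26.2,"z":-34.2},{"x":-26.2,"z":-34.2},{"x":-26.2,"z":-34.2},{"x":-26.2,"z":-34.2},{"ry":-0.163},{"ry":-0.163},{"ry":-0.163},{"ry":-0.163},{"ry":-0.163},{"ry":-0.163},{"ry":-0.163},{}]'

```text
validation failed for argument at $.pl...
```

```bash
cat >> h.py <<'E'
from scipy.spatial.transform import Rotation as Ro
def show():
    st=state();M=Ro.from_quat(st['tool_rot']).as_matrix()
    print('t',round(st['time_s'],2),'p',st['eef_pos'].round(4),'phi',round(float(np.degrees(np.arctan2(M[1,0],M[0,0]))),2),'q',st['q'].round(3),'F',st['ft_force'].round(2),'T',st['ft_torque'].round(3),'op',round(st['opening']*1e3,1))
    return st,M
E
python3 - <<'E'
from h import *
st,M=show();print(M.round(3)); take('wrist','w1')
E
```

```text
t 0.15 p [0.2343 0.525  0.4041] phi 65.95 q [ 1.131  0.32   1.565  0.     1.257 -0.02 ] F [-0.1  -0.42  0.18] T [-0.04  -0.024 -0.02 ] op 91.4
[[ 0.408 -0.001 -0.913]
 [ 0.913 -0.001  0.408]
 [-0.001 -1.     0.   ]]
```

View pics/w1.png

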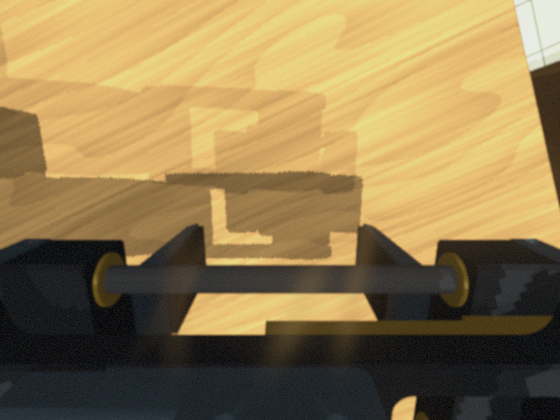

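The move was refused, so the arm is where it was and the picture shows the same view as before. I suspect the empty row, so I'll replace it.

Call:
apply_moves --plan '[{"x":-26.2,"z":-34.2},{"x":-26.2,"z":-34.2},{"x":-26.2,"z":-34.2},{"x":-26.2,"z":-34.2},{"x":-26.2,"z":-34.2},{"x":-26.2,"z":-34.2},{"x":-26.2,"z":-34.2},{"x":-26.2,"z":-34.2},{"x":-26.2,"z":-34.2},{"x":-26.2,"z":-34.2},{"x":-26.2,"z":-34.2},{"x":-26.2,"z":-34.2},{"ry":-0.163},{"ry":-0.163},{"ry":-0.163},{"ry":-0.163},{"ry":-0.163},{"ry":-0.163},{"ry":-0.163},{"x":0}]'

```text
validation failed for argument at $.pl...
```

Call:
apply_moves --plan '[{"x":-26.2,"y":0,"z":-34.2,"rx":0,"ry":0,"rz":0}]'

```text
time_s: 0.32
eef_pos: [0.2545, 0.4883, 0.4041]
tool_rot: [-0.592, -0.386, 0.386, 0.593]
ft_force: [0.8, 0.2, -0.2]
opening: 0.0911
```

Every row needs all six keys.

Call:
apply_moves --plan '[{"x":-26.2,"y":0,"z":-34.2,"rx":0,"ry":0,"rz":0},{"x":-26.2,"y":0,"z":-34.2,"rx":0,"ry":0,"rz":0},{"x":-26.2,"y":0,"z":-34.2,"rx":0,"ry":0,"rz":0},{"x":-26.2,"y":0,"z":-34.2,"rx":0,"ry":0,"rz":0},{"x":-26.2,"y":0,"z":-34.2,"rx":0,"ry":0,"rz":0},{"x":-26.2,"y":0,"z":-34.2,"rx":0,"ry":0,"rz":0},{"x":-26.2,"y":0,"z":-34.2,"rx":0,"ry":0,"rz":0},{"x":-26.2,"y":0,"z":-34.2,"rx":0,"ry":0,"rz":0},{"x":-26.2,"y":0,"z":-34.2,"rx":0,"ry":0,"rz":0},{"x":-26.2,"y":0,"z":-34.2,"rx":0,"ry":0,"rz":0},{"x":-26.2,"y":0,"z":-34.2,"rx":0,"ry":0,"rz":0},{"x":0,"y":0,"z":0,"rx":0,"ry":-0.163,"rz":0},{"x":0,"y":0,"z":0,"rx":0,"ry":-0.163,"rz":0},{"x":0,"y":0,"z":0,"rx":0,"ry":-0.163,"rz":0},{"x":0,"y":0,"z":0,"rx":0,"ry":-0.163,"rz":0},{"x":0,"y":0,"z":0,"rx":0,"ry":-0.163,"rz":0},{"x":0,"y":0,"z":0,"rx":0,"ry":-0.163,"rz":0},{"x":0,"y":0,"z":0,"rx":0,"ry":-0.163,"rz":0},{"x":0,"y":0,"z":0,"rx":0,"ry":0,"rz":0}]'

```text
time_s: 2.7
eef_pos: [0.4809, 0.0707, 0.4046]
tool_rot: [-0.292, -0.644, 0.644, 0.292]
ft_force: [-0.0, 0.5, 0.8]
opening: 0.0913
```

```bash
python3 - <<'E'
from h import *
st,M=show();print(M.round(3)); take('wrist','w2')
d=np.array([.4803,.0708,.306])-st['eef_pos'];print('to go tool mm',(M.T@d*1e3).round(1))
E
```

```text
t 2.7 p [0.4809 0.0707 0.4046] phi 131.21 q [ 0.122  0.18   1.758  0.     1.204 -2.168] F [-0.01  0.5   0.84] T [ 0.104  0.018 -0.004] op 91.3
[[-0.659 -0.    -0.752]
 [ 0.752  0.    -0.659]
 [ 0.    -1.     0.   ]]
to go tool mm [ 0.5 98.6  0.4]
```

View pics/w2.png

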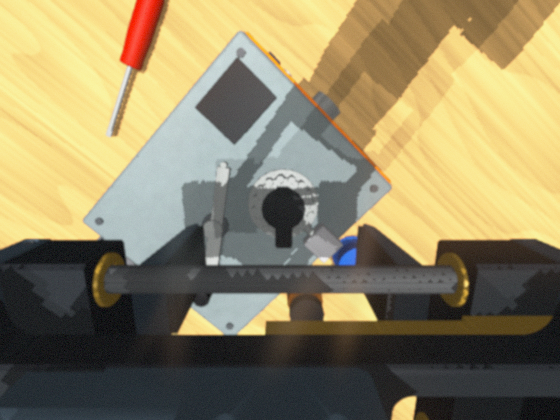

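The wrist view shows the bar upright at column 284, midway between the pads (203 and 358) and aligned with them. I'll go down 98.6 mm and grip.

Call:
apply_moves --plan '[{"x":0.5,"y":16,"z":0.4,"rx":0,"ry":0,"rz":0},{"x":0,"y":16,"z":0,"rx":0,"ry":0,"rz":0},{"x":0,"y":16,"z":0,"rx":0,"ry":0,"rz":0},{"x":0,"y":16,"z":0,"rx":0,"ry":0,"rz":0},{"x":0,"y":16,"z":0,"rx":0,"ry":0,"rz":0},{"x":0,"y":12,"z":0,"rx":0,"ry":0,"rz":0},{"x":0,"y":6,"z":0,"rx":0,"ry":0,"rz":0},{"x":0,"y":0,"z":0,"rx":0,"ry":0,"rz":0},{"x":0,"y":0,"z":0,"rx":0,"ry":0,"rz":0}]'

```text
time_s: 3.88
eef_pos: [0.4806, 0.0708, 0.3072]
tool_rot: [0.292, 0.644, -0.644, -0.291]
ft_force: [0.2, 0.3, 0.2]
opening: 0.0913
```

```bash
python3 - <<'E'
from h import *
st,M=show()
E
```

```text
t 3.88 p [0.4806 0.0708 0.3072] phi 131.31 q [ 0.123  0.269  1.909  0.     0.962 -2.169] F [0.15 0.28 0.16] T [ 0.078  0.024 -0.046] op 91.3
```

Call:
apply_moves --plan '[{"x":0,"y":0,"z":0,"rx":0,"ry":0,"rz":0},{"x":0,"y":0,"z":0,"rx":0,"ry":0,"rz":0},{"x":0,"y":0,"z":0,"rx":0,"ry":0,"rz":0},{"x":0,"y":0,"z":0,"rx":0,"ry":0,"rz":0},{"x":0,"y":0,"z":0,"rx":0,"ry":0,"rz":0},{"x":0,"y":0,"z":0,"rx":0,"ry":0,"rz":0},{"x":0,"y":0,"z":0,"rx":0,"ry":0,"rz":0},{"x":0,"y":0,"z":0,"rx":0,"ry":0,"rz":0}]' --grip 5 --squeeze 45

```text
time_s: 4.88
eef_pos: [0.4799, 0.0713, 0.3067]
tool_rot: [0.291, 0.644, -0.644, -0.293]
ft_force: [-6.3, 8.4, 5.7]
opening: 0.0142
```

```bash
python3 - <<'E'
from h import *
st,M=show()
E
```

```text
t 4.88 p [0.4799 0.0713 0.3067] phi 131.25 q [ 0.123  0.27   1.91   0.003  0.964 -2.169] F [-6.25  8.35  5.66] T [2.097 1.4   0.155] op 14.2
```

Call:
apply_moves --plan '[{"x":0.9,"y":0,"z":0,"rx":0,"ry":0,"rz":0},{"x":0,"y":0,"z":0,"rx":0,"ry":0,"rz":0}]'

```text
time_s: 5.12
eef_pos: [0.4793, 0.0719, 0.3067]
tool_rot: [0.291, 0.644, -0.644, -0.292]
ft_force: [-2.4, 4.4, 3.2]
opening: 0.0138
```

```bash
python3 - <<'E'
from h import *
st,M=show()
E
```

```text
t 5.12 p [0.4793 0.0719 0.3067] phi 131.3 q [ 1.250e-01  2.690e-01  1.911e+00  2.000e-03  9.630e-01 -2.168e+00] F [-2.4   4.36  3.16] T [0.964 0.682 0.039] op 13.8
```

Call:
apply_moves --plan '[{"x":0,"y":0,"z":0,"rx":0,"ry":0.05,"rz":0},{"x":0,"y":0,"z":0,"rx":0,"ry":0.05,"rz":0},{"x":0,"y":0,"z":0,"rx":0,"ry":0,"rz":0}]'

```text
time_s: 5.5
eef_pos: [0.4793, 0.072, 0.3067]
tool_rot: [0.323, 0.629, -0.628, -0.324]
ft_force: [-3.4, 5.2, 3.4]
opening: 0.0138
```

```bash
python3 - <<'E'
from h import *
st,M=show()
E
```

```text
t 5.5 p [0.4793 0.072  0.3067] phi 125.52 q [ 1.250e-01  2.690e-01  1.911e+00  2.000e-03  9.630e-01 -2.067e+00] F [-3.36  5.21  3.37] T [ 1.074  0.741 -0.118] op 13.8
```

Call:
apply_moves --plan '[{"x":0.6,"y":-0.3,"z":0,"rx":0,"ry":0.05,"rz":0},{"x":0,"y":0,"z":0,"rx":0,"ry":0.05,"rz":0},{"x":0,"y":0,"z":0,"rx":0,"ry":0,"rz":0}]'

```text
time_s: 5.88
eef_pos: [0.4791, 0.0723, 0.3068]
tool_rot: [0.354, 0.612, -0.612, -0.355]
ft_force: [-3.0, 4.3, 0.4]
opening: 0.0139
```

```bash
python3 - <<'E'
from h import *
st,M=show();print(st['tau'].round(3))
E
```

```text
t 5.88 p [0.4791 0.0723 0.3068] phi 119.85 q [ 1.260e-01  2.680e-01  1.912e+00  1.000e-03  9.630e-01 -1.967e+00] F [-2.96  4.32  0.38] T [ 1.041  0.53  -0.053] op 13.9
[-2.2190e+00 -3.4710e+01 -2.0585e+01 -1.4960e+00 -6.1500e-01  2.0000e-03]
```

Call:
apply_moves --plan '[{"x":0,"y":0,"z":0,"rx":0,"ry":0.05,"rz":0},{"x":0,"y":0,"z":0,"rx":0,"ry":0.05,"rz":0},{"x":0,"y":0,"z":0,"rx":0,"ry":0,"rz":0}]'

```text
time_s: 6.25
eef_pos: [0.479, 0.0724, 0.3068]
tool_rot: [0.384, 0.594, -0.593, -0.385]
ft_force: [-2.8, 5.3, 0.5]
opening: 0.0137
```

```bash
python3 - <<'E'
from h import *
st,M=show();print(st['tau'].round(3))
E
```

```text
t 6.25 p [0.479  0.0724 0.3068] phi 114.14 q [ 0.126  0.268  1.912  0.002  0.963 -1.867] F [-2.78  5.26  0.53] T [1.149 0.635 0.04 ] op 13.7
[ -2.687 -34.645 -20.659  -1.643  -0.667   0.064]
```

Call:
apply_moves --plan '[{"x":0,"y":0,"z":0,"rx":0,"ry":0.05,"rz":0},{"x":0,"y":0,"z":0,"rx":0,"ry":0.05,"rz":0},{"x":0,"y":0,"z":0,"rx":0,"ry":0,"rz":0}]'

```text
time_s: 6.62
eef_pos: [0.479, 0.0724, 0.3068]
tool_rot: [0.413, 0.574, -0.573, -0.414]
ft_force: [-3.0, 5.3, 1.0]
opening: 0.0135
```

```bash
cat >>h.py <<'E'
def show2():
    st,M=show(); print('tau6',st['tau'][5].round(3),'Ftool',(M.T@st['ft_force']).round(1))
E
python3 -c "from h import *;show2()"
```

```text
t 6.62 p [0.479  0.0724 0.3068] phi 108.41 q [ 0.126  0.268  1.912  0.002  0.963 -1.767] F [-3.04  5.34  0.96] T [1.182 0.597 0.02 ] op 13.5
tau6 0.068 Ftool [ 6.  -0.9  1.2]
```

Call:
apply_moves --plan '[{"x":0,"y":0,"z":0,"rx":0,"ry":0.05,"rz":0},{"x":0,"y":0,"z":0,"rx":0,"ry":0.05,"rz":0},{"x":0,"y":0,"z":0,"rx":0,"ry":0,"rz":0}]'

```text
time_s: 7.0
eef_pos: [0.479, 0.0725, 0.3068]
tool_rot: [0.441, 0.552, -0.552, -0.443]
ft_force: [-3.5, 5.9, 0.3]
opening: 0.0137
```

```bash
python3 -c "from h import *;show2()"
```

```text
t 7.0 p [0.479  0.0725 0.3068] phi 102.66 q [ 0.126  0.268  1.912  0.003  0.963 -1.667] F [-3.54  5.86  0.26] T [1.299 0.698 0.011] op 13.7
tau6 0.032 Ftool [ 6.5 -0.2  2.2]
```

Call:
apply_moves --plan '[{"x":0,"y":0,"z":0,"rx":0,"ry":0.05,"rz":0},{"x":0,"y":0,"z":0,"rx":0,"ry":0.05,"rz":0},{"x":0,"y":0,"z":0,"rx":0,"ry":0,"rz":0}]'

```text
time_s: 7.38
eef_pos: [0.479, 0.0726, 0.3068]
tool_rot: [0.468, 0.529, -0.529, -0.47]
ft_force: [-3.0, 7.6, 0.3]
opening: 0.0135
```

```bash
python3 -c "from h import *;show2()"
```

```text
t 7.38 p [0.479  0.0726 0.3068] phi 96.91 q [ 0.126  0.268  1.912  0.003  0.963 -1.567] F [-3.    7.63  0.27] T [ 1.451  0.618 -0.113] op 13.5
tau6 -0.042 Ftool [ 7.9 -0.2  2.1]
```

Call:
apply_moves --plan '[{"x":0.8,"y":0,"z":0.2,"rx":0,"ry":0.05,"rz":0},{"x":0,"y":0,"z":0,"rx":0,"ry":0.05,"rz":0},{"x":0,"y":0,"z":0,"rx":0,"ry":0,"rz":0}]'

```text
time_s: 7.75
eef_pos: [0.4788, 0.0731, 0.3068]
tool_rot: [-0.494, -0.505, 0.505, 0.495]
ft_force: [-2.5, 6.1, 0.1]
opening: 0.0136
```

```bash
python3 -c "from h import *;show2()"
```

```text
t 7.75 p [0.4788 0.0731 0.3068] phi 91.26 q [ 0.127  0.268  1.912  0.002  0.963 -1.466] F [-2.49  6.08  0.1 ] T [1.041 0.619 0.121] op 13.6
tau6 0.211 Ftool [ 6.1 -0.1  2.4]
```

Call:
apply_moves --plan '[{"x":0,"y":0,"z":0,"rx":0,"ry":0.05,"rz":0},{"x":0,"y":0,"z":0,"rx":0,"ry":0.05,"rz":0},{"x":0,"y":0,"z":0,"rx":0,"ry":0,"rz":0}]'

```text
time_s: 8.12
eef_pos: [0.4788, 0.0732, 0.3068]
tool_rot: [-0.518, -0.48, 0.48, 0.52]
ft_force: [-2.2, 5.5, 1.1]
opening: 0.0136
```

```bash
python3 -c "from h import *;show2()"
```

```text
t 8.12 p [0.4788 0.0732 0.3068] phi 85.56 q [ 0.128  0.268  1.912  0.002  0.963 -1.367] F [-2.16  5.5   1.14] T [1.21  0.606 0.316] op 13.6
tau6 0.39 Ftool [ 5.3 -1.1  2.6]
```

Call:
apply_moves --plan '[{"x":0,"y":0,"z":0,"rx":0,"ry":0.05,"rz":0},{"x":0,"y":0,"z":0,"rx":0,"ry":0,"rz":0}]'

```text
time_s: 8.38
eef_pos: [0.4788, 0.0733, 0.3068]
tool_rot: [-0.53, -0.467, 0.467, 0.531]
ft_force: [-1.4, 6.1, -0.4]
opening: 0.0141
```

```bash
python3 - <<'E'
from h import *
show2(); take('top','t3'); take('wrist','w3')
show2()
E
```

```text
t 8.38 p [0.4788 0.0733 0.3068] phi 82.71 q [ 0.128  0.268  1.912  0.002  0.963 -1.317] F [-1.35  6.08 -0.43] T [1.309 0.562 0.396] op 14.1
tau6 0.473 Ftool [5.9 0.4 2.1]
t 8.47 p [0.4788 0.0733 0.3068] phi 82.72 q [ 0.128  0.268  1.912  0.002  0.963 -1.317] F [-2.53  6.16  0.4 ] T [1.289 0.534 0.384] op 13.7
tau6 0.404 Ftool [ 5.8 -0.4  3.3]
```

View pics/w3.png

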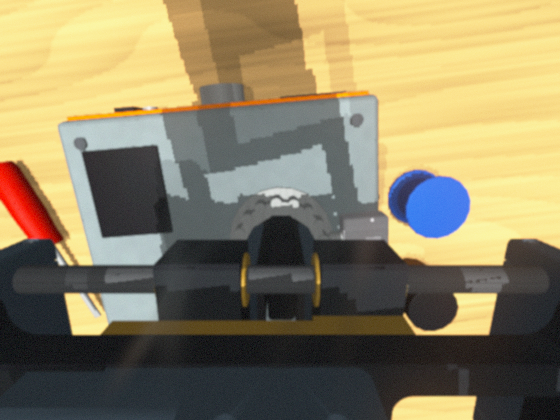

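The torque has climbed steadily to about 0.45 N m over the last 9°, which is well above the 0.15 N m of a click. So the knob is against its stop, which lies at about phi = 91.5°. The wrist view shows the bar held between the pads. I'll ease back to the stop, let go, lift and look at the bar's angle.

Call:
apply_moves --plan '[{"x":0,"y":0,"z":0,"rx":0,"ry":-0.05,"rz":0},{"x":0,"y":0,"z":0,"rx":0,"ry":-0.05,"rz":0},{"x":0,"y":0,"z":0,"rx":0,"ry":-0.04,"rz":0},{"x":0,"y":0,"z":0,"rx":0,"ry":0,"rz":0}]'

```text
time_s: 8.98
eef_pos: [0.4788, 0.0731, 0.3068]
tool_rot: [-0.496, -0.503, 0.503, 0.497]
ft_force: [-2.4, 5.4, 0.1]
opening: 0.0138
```

```bash
python3 -c "from h import *;show2()"
```

```text
t 8.97 p [0.4788 0.0731 0.3068] phi 90.73 q [ 0.127  0.268  1.912  0.002  0.963 -1.457] F [-2.39  5.38  0.12] T [1.068 0.561 0.185] op 13.8
tau6 0.162 Ftool [ 5.4 -0.1  2.3]
```

Call:
apply_moves --plan '[{"x":0,"y":0,"z":0,"rx":0,"ry":0,"rz":0},{"x":0,"y":0,"z":0,"rx":0,"ry":0,"rz":0},{"x":0,"y":0,"z":0,"rx":0,"ry":0,"rz":0},{"x":0,"y":0,"z":0,"rx":0,"ry":0,"rz":0},{"x":0,"y":0,"z":0,"rx":0,"ry":0,"rz":0},{"x":0,"y":-10,"z":0,"rx":0,"ry":0,"rz":0},{"x":0,"y":-20,"z":0,"rx":0,"ry":0,"rz":0},{"x":0,"y":-25,"z":0,"rx":0,"ry":0,"rz":0},{"x":0,"y":-25,"z":0,"rx":0,"ry":0,"rz":0},{"x":0,"y":-20,"z":0,"rx":0,"ry":0,"rz":0},{"x":0,"y":0,"z":0,"rx":0,"ry":0,"rz":0}]' --grip 91

```text
time_s: 10.35
eef_pos: [0.4794, 0.0728, 0.409]
tool_rot: [0.498, 0.504, -0.502, -0.496]
ft_force: [-0.9, 0.5, -0.2]
opening: 0.0912
```

```bash
python3 - <<'E'
from h import *
show2(); s=take('wrist','w4'); take('side','s4'); take('top','t4')
s=load('side0');
E
```

```text
t 10.35 p [0.4794 0.0728 0.409 ] phi 90.65 q [ 0.127  0.173  1.754  0.     1.209 -1.455] F [-0.93  0.51 -0.24] T [ 0.033 -0.019 -0.008] op 91.2
tau6 -0.0 Ftool [0.5 0.2 0.9]
```

View pics/w4.png

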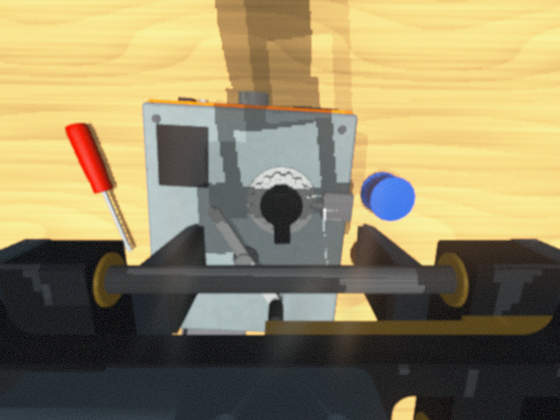

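```bash
python3 - <<'E'
from h import *
for t in ['top0','side0','w2','w4','s4','t4']:
    s=load(t); P=pts(s)
    m=(P[...,2]>.143)&(P[...,2]<.162)&(np.hypot(P[...,0]-.480,P[...,1]-.0715)<.03)
    v,u=np.nonzero(m)
    if len(u)<20: print(t,len(u));continue
    W=np.array([onz(s,a,b,.152)[:2] for a,b in zip(u,v)],np.float32)
    C=W.mean(0);w,V=np.linalg.eigh(np.cov((W-C).T));d=V[:,1]
    r=cv2.minAreaRect(W)
    print(t,len(u),C.round(4),'ang',round(np.degrees(np.arctan2(d[1],d[0]))%180,1),r[1],r[2],(np.sqrt(w*12)*1e3).round(1))
E
```

```text
top0 131 [0.4813 0.0708] ang 41.4 (0.04302265867590904, 0.013761410489678383) 41.26549530029297 [14.  43.7]
side0 103 [0.4783 0.0677] ang 43.5 (0.04867344722151756, 0.015229969285428524) 42.165592193603516 [15.1 49.5]
w2 922 [0.4777 0.0716] ang 41.8 (0.04439361393451691, 0.013619841076433659) 41.728431701660156 [13.9 44.4]
w4 889 [0.4774 0.0732] ang 2.6 (0.04445274546742439, 0.01377897895872593) 2.7817530632019043 [13.7 44.6]
s4 122 [0.4774 0.0676] ang 5.2 (0.04722999036312103, 0.020298916846513748) 2.5825443267822266 [19.4 46.2]
t4 0
```

The wrist view shows the bar in line with the tool. It measures 2.6° against 41.8° at the start, and it sprang back about 2° when released, which puts it at the stop. The 39° total isn't a whole number of clicks, so I'll measure the bar again after the half turn I need for the regrip anyway.

Call:
apply_moves --plan '[{"x":0,"y":0,"z":0,"rx":0,"ry":0.1726,"rz":0},{"x":0,"y":0,"z":0,"rx":0,"ry":0.1726,"rz":0},{"x":0,"y":0,"z":0,"rx":0,"ry":0.1726,"rz":0},{"x":0,"y":0,"z":0,"rx":0,"ry":0.1726,"rz":0},{"x":0,"y":0,"z":0,"rx":0,"ry":0.1726,"rz":0},{"x":0,"y":0,"z":0,"rx":0,"ry":0.1726,"rz":0},{"x":0,"y":0,"z":0,"rx":0,"ry":0.1726,"rz":0},{"x":0,"y":0,"z":0,"rx":0,"ry":0.1726,"rz":0},{"x":0,"y":0,"z":0,"rx":0,"ry":0.1726,"rz":0},{"x":0,"y":0,"z":0,"rx":0,"ry":0.1726,"rz":0},{"x":0,"y":0,"z":0,"rx":0,"ry":0.1726,"rz":0},{"x":0,"y":0,"z":0,"rx":0,"ry":0.1726,"rz":0},{"x":0,"y":0,"z":0,"rx":0,"ry":0.1726,"rz":0},{"x":0,"y":0,"z":0,"rx":0,"ry":0.1726,"rz":0},{"x":0,"y":0,"z":0,"rx":0,"ry":0.1726,"rz":0},{"x":0,"y":0,"z":0,"rx":0,"ry":0.1726,"rz":0},{"x":0,"y":0,"z":0,"rx":0,"ry":0.1726,"rz":0},{"x":0,"y":0,"z":0,"rx":0,"ry":0.1726,"rz":0},{"x":0,"y":0,"z":0,"rx":0,"ry":0,"rz":0}]'

```text
time_s: 12.88
eef_pos: [0.479, 0.0727, 0.4061]
tool_rot: [0.512, -0.488, 0.487, -0.511]
ft_force: [-1.0, 0.8, -0.2]
opening: 0.0907
```

```bash
cat >> h.py <<'E'
def bar(t,c=(.480,.0715)):
    s=load(t); P=pts(s)
    m=(P[...,2]>.143)&(P[...,2]<.162)&(np.hypot(P[...,0]-c[0],P[...,1]-c[1])<.03)
    v,u=np.nonzero(m)
    if len(u)<20: print(t,len(u));return
    W=np.array([onz(s,a,b,.152)[:2] for a,b in zip(u,v)],np.float32)
    C=W.mean(0);w,V=np.linalg.eigh(np.cov((W-C).T));d=V[:,1]
    r=cv2.minAreaRect(W)
    print(t,len(u),C.round(4),'rectC',np.round(r[0],4),'ang',round(np.degrees(np.arctan2(d[1],d[0]))%180,1),r[2],(np.sqrt(w*12)*1e3).round(1))
E
python3 - <<'E'
from h import *
show2(); take('wrist','w5');bar('w5')
E
```

```text
t 12.88 p [0.479  0.0727 0.4061] phi -87.25 q [0.127 0.176 1.758 0.    1.209 1.65 ] F [-1.04  0.84 -0.2 ] T [-0.072  0.142  0.031] op 90.7
tau6 0.359 Ftool [-0.9  0.2 -1. ]
w5 921 [0.4822 0.0732] rectC [0.4816 0.073 ] ang 2.0 2.2666828632354736 [14.1 43.8]
```

View pics/w5.png

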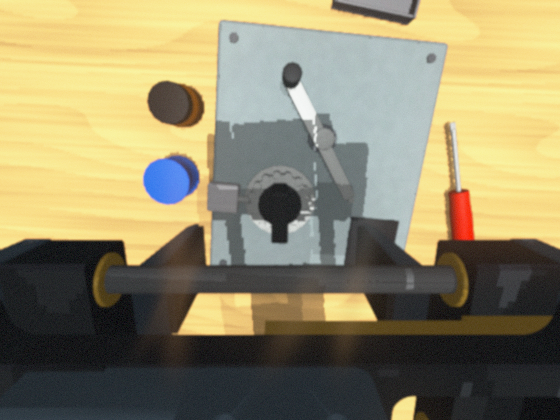

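The bar measures 2.3° again, so it is settled, with its axis near (0.4797, 0.0732). I'll go down and regrip.

Call:
apply_moves --plan '[{"x":-0.5,"y":16,"z":0.7,"rx":0,"ry":0,"rz":0},{"x":0,"y":16,"z":0,"rx":0,"ry":0,"rz":0},{"x":0,"y":16,"z":0,"rx":0,"ry":0,"rz":0},{"x":0,"y":16,"z":0,"rx":0,"ry":0,"rz":0},{"x":0,"y":16,"z":0,"rx":0,"ry":0,"rz":0},{"x":0,"y":13,"z":0,"rx":0,"ry":0,"rz":0},{"x":0,"y":6,"z":0,"rx":0,"ry":0,"rz":0},{"x":0,"y":0,"z":0,"rx":0,"ry":0,"rz":0}]'

```text
time_s: 13.92
eef_pos: [0.4798, 0.0733, 0.3078]
tool_rot: [0.512, -0.488, 0.488, -0.511]
ft_force: [0.5, 0.8, 0.3]
opening: 0.0911
```

```bash
python3 -c "from h import *;show2()"
```

```text
t 13.93 p [0.4798 0.0733 0.3078] phi -87.33 q [0.128 0.268 1.908 0.    0.965 1.652] F [0.55 0.8  0.33] T [-0.025  0.157  0.001] op 91.1
tau6 -0.005 Ftool [-0.8 -0.3  0.6]
```

Call:
apply_moves --plan '[{"x":0,"y":0,"z":0,"rx":0,"ry":0,"rz":0},{"x":0,"y":0,"z":0,"rx":0,"ry":0,"rz":0},{"x":0,"y":0,"z":0,"rx":0,"ry":0,"rz":0},{"x":0,"y":0,"z":0,"rx":0,"ry":0,"rz":0},{"x":0,"y":0,"z":0,"rx":0,"ry":0,"rz":0},{"x":0,"y":0,"z":0,"rx":0,"ry":0,"rz":0},{"x":0,"y":0,"z":0,"rx":0,"ry":0,"rz":0},{"x":0,"y":0,"z":0,"rx":0,"ry":0,"rz":0}]' --grip 5 --squeeze 50

```text
time_s: 14.92
eef_pos: [0.4798, 0.0733, 0.3081]
tool_rot: [-0.511, 0.488, -0.488, 0.511]
ft_force: [-0.1, 1.3, 2.1]
opening: 0.014
```

```bash
python3 -c "from h import *;show2()"
```

```text
t 14.93 p [0.4798 0.0733 0.3081] phi -87.37 q [0.128 0.268 1.908 0.    0.965 1.653] F [-0.12  1.26  2.08] T [0.818 0.278 0.003] op 14.0
tau6 -0.012 Ftool [-1.3 -2.1 -0.1]
```

The grip is centred with no torque. I'll press 0.1 rad clockwise to confirm the stop starts right here.

Call:
apply_moves --plan '[{"x":0,"y":0,"z":0,"rx":0,"ry":0.05,"rz":0},{"x":0,"y":0,"z":0,"rx":0,"ry":0.05,"rz":0},{"x":0,"y":0,"z":0,"rx":0,"ry":0,"rz":0},{"x":0,"y":0,"z":0,"rx":0,"ry":0,"rz":0}]'

```text
time_s: 15.42
eef_pos: [0.4798, 0.0734, 0.3081]
tool_rot: [-0.486, 0.513, -0.513, 0.487]
ft_force: [-0.4, 2.0, -0.3]
opening: 0.014
```

```bash
python3 -c "from h import *;show2()"
```

```text
t 15.43 p [0.4798 0.0734 0.3081] phi -93.04 q [0.128 0.268 1.908 0.    0.965 1.752] F [-0.35  2.01 -0.29] T [0.278 0.213 0.295] op 14.0
tau6 0.271 Ftool [-2.   0.3 -0.5]
```

Call:
apply_moves --plan '[{"x":0,"y":0,"z":0,"rx":0,"ry":0.05,"rz":0},{"x":0,"y":0,"z":0,"rx":0,"ry":0,"rz":0}]'

```text
time_s: 15.68
eef_pos: [0.4798, 0.0734, 0.3081]
tool_rot: [-0.474, 0.525, -0.525, 0.474]
ft_force: [-0.1, 1.5, 0.2]
opening: 0.0138
```

```bash
python3 -c "from h import *;show2()"
```

```text
t 15.68 p [0.4798 0.0734 0.3081] phi -95.89 q [1.280e-01 2.680e-01 1.908e+00 1.000e-03 9.650e-01 1.801e+00] F [-0.1   1.48  0.21] T [0.344 0.173 0.364] op 13.8
tau6 0.442 Ftool [-1.5 -0.2 -0.3]
```

The stop is confirmed: about 0.28 N m at 5.7° past and 0.40 at 8.5°. Now I'll turn anticlockwise 1.72 rad to reach phi = +2.6°, exactly 90° back from the stop.

Call:
apply_moves --plan '[{"x":0,"y":0,"z":0,"rx":0,"ry":-0.08,"rz":0},{"x":0,"y":0,"z":0,"rx":0,"ry":-0.08,"rz":0},{"x":0,"y":0,"z":0,"rx":0,"ry":-0.08,"rz":0},{"x":0,"y":0,"z":0,"rx":0,"ry":-0.08,"rz":0},{"x":0,"y":0,"z":0,"rx":0,"ry":-0.08,"rz":0},{"x":0,"y":0,"z":0,"rx":0,"ry":-0.08,"rz":0},{"x":0,"y":0,"z":0,"rx":0,"ry":-0.08,"rz":0},{"x":0,"y":0,"z":0,"rx":0,"ry":-0.08,"rz":0},{"x":0,"y":0,"z":0,"rx":0,"ry":-0.08,"rz":0},{"x":0,"y":0,"z":0,"rx":0,"ry":-0.08,"rz":0},{"x":0,"y":0,"z":0,"rx":0,"ry":-0.08,"rz":0},{"x":0,"y":0,"z":0,"rx":0,"ry":-0.08,"rz":0},{"x":0,"y":0,"z":0,"rx":0,"ry":-0.08,"rz":0},{"x":0,"y":0,"z":0,"rx":0,"ry":-0.08,"rz":0},{"x":0,"y":0,"z":0,"rx":0,"ry":-0.08,"rz":0},{"x":0,"y":0,"z":0,"rx":0,"ry":0,"rz":0}]'

```text
time_s: 17.68
eef_pos: [0.48, 0.0731, 0.3081]
tool_rot: [0.687, -0.166, 0.167, -0.687]
ft_force: [1.2, 0.4, -0.2]
opening: 0.0138
```

```bash
python3 -c "from h import *;show2()"
```

```text
t 17.68 p [0.48   0.0731 0.3081] phi -27.23 q [ 0.128  0.268  1.908 -0.     0.965  0.603] F [ 1.18  0.42 -0.18] T [-0.119 -0.051  0.084] op 13.8
tau6 -0.089 Ftool [0.9 0.2 0.9]
```

Call:
apply_moves --plan '[{"x":0,"y":0,"z":0,"rx":0,"ry":-0.1,"rz":0},{"x":0,"y":0,"z":0,"rx":0,"ry":0,"rz":0}]'

```text
time_s: 17.92
eef_pos: [0.48, 0.0732, 0.3081]
tool_rot: [0.695, -0.132, 0.133, -0.695]
ft_force: [2.3, -0.7, -1.1]
opening: 0.0138
```

```bash
python3 -c "from h import *;show2()"
```

```text
t 17.93 p [0.48   0.0732 0.3081] phi -21.57 q [ 0.128  0.268  1.908 -0.     0.965  0.504] F [ 2.3  -0.7  -1.11] T [-0.159 -0.106  0.085] op 13.8
tau6 -0.101 Ftool [2.4 1.1 0.2]
```

Call:
apply_moves --plan '[{"x":0,"y":0,"z":0,"rx":0,"ry":-0.1,"rz":0},{"x":0,"y":0,"z":0,"rx":0,"ry":0,"rz":0}]'

```text
time_s: 18.18
eef_pos: [0.48, 0.0732, 0.3081]
tool_rot: [0.7, -0.097, 0.098, -0.7]
ft_force: [0.8, -0.6, -0.8]
opening: 0.0136
```

```bash
python3 -c "from h import *;show2()"
```

```text
t 18.18 p [0.48   0.0732 0.3081] phi -15.9 q [ 0.128  0.268  1.908 -0.     0.965  0.405] F [ 0.81 -0.59 -0.8 ] T [-0.284 -0.278  0.043] op 13.6
tau6 -0.175 Ftool [ 0.9  0.8 -0.3]
```

Call:
apply_moves --plan '[{"x":0,"y":0,"z":0,"rx":0,"ry":-0.1,"rz":0},{"x":0,"y":0,"z":0,"rx":0,"ry":0,"rz":0}]'

```text
time_s: 18.42
eef_pos: [0.48, 0.0731, 0.3081]
tool_rot: [0.704, -0.062, 0.063, -0.704]
ft_force: [1.5, -1.1, -2.1]
opening: 0.0136
```

```bash
python3 -c "from h import *;show2()"
```

```text
t 18.43 p [0.48   0.0731 0.3081] phi -10.19 q [ 1.280e-01  2.680e-01  1.908e+00 -1.000e-03  9.650e-01  3.060e-01] F [ 1.52 -1.12 -2.12] T [-0.302 -0.403  0.095] op 13.6
tau6 -0.132 Ftool [ 1.7  2.1 -0.8]
```

Call:
apply_moves --plan '[{"x":0,"y":0,"z":0,"rx":0,"ry":-0.1,"rz":0},{"x":0,"y":0,"z":0,"rx":0,"ry":-0.1,"rz":0},{"x":0,"y":0,"z":0,"rx":0,"ry":0,"rz":0},{"x":0,"y":0,"z":0,"rx":0,"ry":0,"rz":0}]'

```text
time_s: 18.92
eef_pos: [0.4801, 0.0732, 0.3081]
tool_rot: [0.707, 0.008, -0.008, -0.707]
ft_force: [2.5, -1.4, -1.6]
opening: 0.0139
```

```bash
python3 -c "from h import *;show2()"
```

```text
t 18.93 p [0.4801 0.0732 0.3081] phi 1.3 q [ 0.128  0.268  1.908 -0.     0.964  0.105] F [ 2.54 -1.37 -1.57] T [-0.473 -0.651 -0.052] op 13.9
tau6 0.018 Ftool [ 2.5  1.6 -1.4]
```

Call:
apply_moves --plan '[{"x":0,"y":0,"z":0,"rx":0,"ry":-0.02,"rz":0},{"x":0,"y":0,"z":0,"rx":0,"ry":0,"rz":0},{"x":0,"y":0,"z":0,"rx":0,"ry":0,"rz":0},{"x":0,"y":0,"z":0,"rx":0,"ry":0,"rz":0}]'

```text
time_s: 19.42
eef_pos: [0.4801, 0.0732, 0.3081]
tool_rot: [0.707, 0.016, -0.016, -0.707]
ft_force: [4.1, -2.5, -3.3]
opening: 0.0138
```

```bash
python3 -c "from h import *;show2()"
```

```text
t 19.43 p [0.4801 0.0732 0.3081] phi 2.58 q [ 0.128  0.268  1.908 -0.     0.964  0.083] F [ 4.08 -2.53 -3.27] T [-0.643 -0.939 -0.003] op 13.8
tau6 -0.009 Ftool [ 4.   3.3 -2.7]
```

Call:
apply_moves --plan '[{"x":0,"y":0,"z":0,"rx":0,"ry":0,"rz":0},{"x":0,"y":0,"z":0,"rx":0,"ry":0,"rz":0},{"x":0,"y":0,"z":0,"rx":0,"ry":0,"rz":0},{"x":0,"y":0,"z":0,"rx":0,"ry":0,"rz":0},{"x":0,"y":0,"z":0,"rx":0,"ry":0,"rz":0},{"x":0,"y":-10,"z":0,"rx":0,"ry":0,"rz":0},{"x":0,"y":-20,"z":0,"rx":0,"ry":0,"rz":0},{"x":0,"y":-25,"z":0,"rx":0,"ry":0,"rz":0},{"x":0,"y":-25,"z":0,"rx":0,"ry":0,"rz":0},{"x":0,"y":-20,"z":0,"rx":0,"ry":0,"rz":0},{"x":0,"y":0,"z":0,"rx":0,"ry":0,"rz":0}]' --grip 91

```text
time_s: 20.8
eef_pos: [0.48, 0.0733, 0.41]
tool_rot: [-0.707, -0.018, 0.014, 0.707]
ft_force: [-0.8, 0.5, -0.4]
opening: 0.091
```

```bash
python3 - <<'E'
from h import *
show2(); take('wrist','w6');bar('w6')
s=load('w6');P=pts(s)
E
```

```text
t 20.8 p [0.48   0.0733 0.41  ] phi 2.59 q [0.128 0.174 1.751 0.    1.212 0.083] F [-0.79  0.52 -0.45] T [-0.086  0.096 -0.007] op 91.0
tau6 -0.0 Ftool [-0.8  0.4  0.6]
w6 860 [0.4797 0.0759] rectC [0.4797 0.0752] ang 92.7 2.1059701442718506 [13.6 44.1]
```

View pics/w6.png

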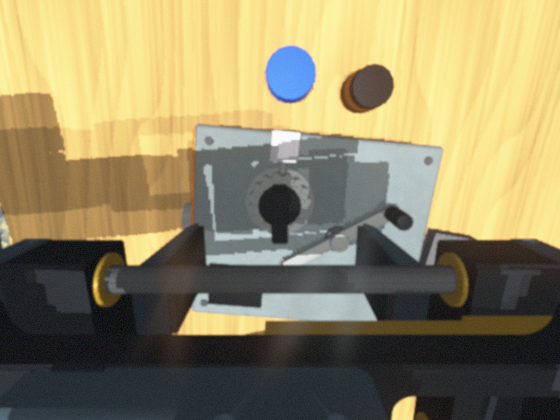

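The knob now rests at 92.7° (92.1° by the rectangle fit), 90° from its angle at the stop, and the torque was zero before release. Next is the lever: I'll close the fingers and come down to its left, beyond the handle at about (0.5945, 0.068).

Call:
apply_moves --plan '[{"x":20.2,"y":0,"z":4.4,"rx":0,"ry":0,"rz":0},{"x":20.2,"y":0,"z":4.4,"rx":0,"ry":0,"rz":0},{"x":20.2,"y":0,"z":4.4,"rx":0,"ry":0,"rz":0},{"x":20.2,"y":0,"z":4.4,"rx":0,"ry":0,"rz":0},{"x":20.2,"y":0,"z":4.4,"rx":0,"ry":0,"rz":0},{"x":20.2,"y":0,"z":4.4,"rx":0,"ry":0,"rz":0},{"x":0,"y":20,"z":0,"rx":0,"ry":0,"rz":0},{"x":0,"y":20,"z":0,"rx":0,"ry":0,"rz":0},{"x":0,"y":20,"z":0,"rx":0,"ry":0,"rz":0},{"x":0,"y":0,"z":0,"rx":0,"ry":0,"rz":0}]' --grip 0 --squeeze 10

```text
time_s: 22.1
eef_pos: [0.599, 0.105, 0.3453]
tool_rot: [0.707, 0.014, -0.018, -0.707]
ft_force: [-0.2, -1.2, -0.3]
opening: 0.0006
```

```bash
python3 - <<'E'
from h import *
show2(); take('wrist','w7'); take('side','s7')
E
```

```text
t 22.1 p [0.599  0.105  0.3453] phi 2.59 q [0.155 0.414 1.574 0.    1.16  0.109] F [-0.16 -1.16 -0.33] T [-0.053  0.083  0.024] op 0.6
tau6 0.0 Ftool [-0.2  0.3 -1.2]
```

View pics/w7.png

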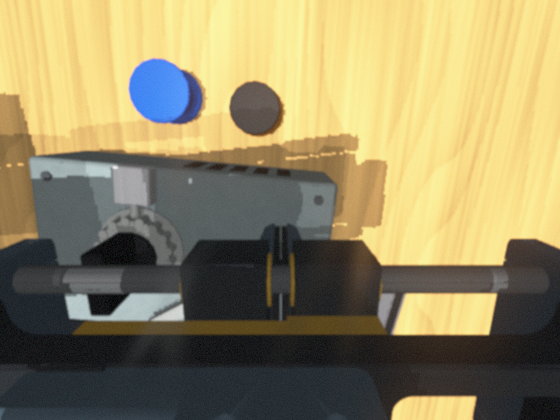

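View pics/s7.png

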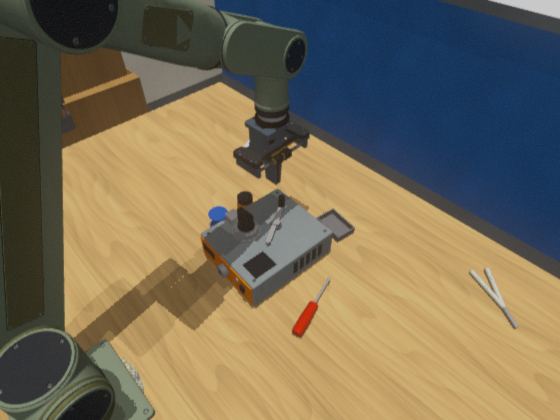

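The closed fingers are left of the handle, with clear space below them. I'll go down 49 mm, then push toward the right.

Call:
apply_moves --plan '[{"x":0,"y":16,"z":0,"rx":0,"ry":0,"rz":0},{"x":0,"y":16,"z":0,"rx":0,"ry":0,"rz":0},{"x":0,"y":12,"z":0,"rx":0,"ry":0,"rz":0},{"x":0,"y":5,"z":0,"rx":0,"ry":0,"rz":0},{"x":0,"y":0,"z":0,"rx":0,"ry":0,"rz":0}]'

```text
time_s: 22.82
eef_pos: [0.5997, 0.1051, 0.2986]
tool_rot: [0.707, 0.016, -0.016, -0.707]
ft_force: [-0.6, -0.9, 0.4]
opening: 0.0003
```

Call:
apply_moves --plan '[{"x":0,"y":0,"z":-5,"rx":0,"ry":0,"rz":0},{"x":0,"y":0,"z":-5,"rx":0,"ry":0,"rz":0},{"x":0,"y":0,"z":-5,"rx":0,"ry":0,"rz":0},{"x":0,"y":0,"z":0,"rx":0,"ry":0,"rz":0}]'

```text
time_s: 23.32
eef_pos: [0.6004, 0.0897, 0.2994]
tool_rot: [-0.707, -0.016, 0.016, 0.707]
ft_force: [0.6, 0.8, -0.1]
opening: 0.0006
```

```bash
python3 -c "from h import *;show2()"
```

```text
t 23.32 p [0.6004 0.0897 0.2994] phi 2.56 q [ 0.129  0.45   1.64  -0.     1.051  0.085] F [ 0.62  0.83 -0.07] T [ 0.013 -0.002  0.009] op 0.6
tau6 -0.015 Ftool [0.7 0.1 0.8]
```

Call:
apply_moves --plan '[{"x":0,"y":0,"z":-5,"rx":0,"ry":0,"rz":0},{"x":0,"y":0,"z":-5,"rx":0,"ry":0,"rz":0},{"x":0,"y":0,"z":-5,"rx":0,"ry":0,"rz":0},{"x":0,"y":0,"z":0,"rx":0,"ry":0,"rz":0}]'

```text
time_s: 23.82
eef_pos: [0.6009, 0.0745, 0.2989]
tool_rot: [0.707, 0.016, -0.016, -0.707]
ft_force: [0.4, 0.0, -0.1]
opening: 0.0005
```

```bash
python3 - <<'E'
from h import *
show2(); take('side','s8'); s=load('s8')
cv2.imwrite('pics/s8z.png',cv2.resize(cv2.cvtColor(s['img'],cv2.COLOR_RGB2BGR)[160:300,180:350],None,fx=4,fy=4,interpolation=cv2.INTER_CUBIC))
E
```

```text
t 23.82 p [0.6009 0.0745 0.2989] phi 2.57 q [ 1.050e-01  4.490e-01  1.644e+00 -1.000e-03  1.049e+00  6.000e-02] F [ 0.43  0.01 -0.09] T [-0.073  0.036  0.001] op 0.5
tau6 -0.017 Ftool [ 0.4  0.1 -0. ]
```

View pics/s8z.png

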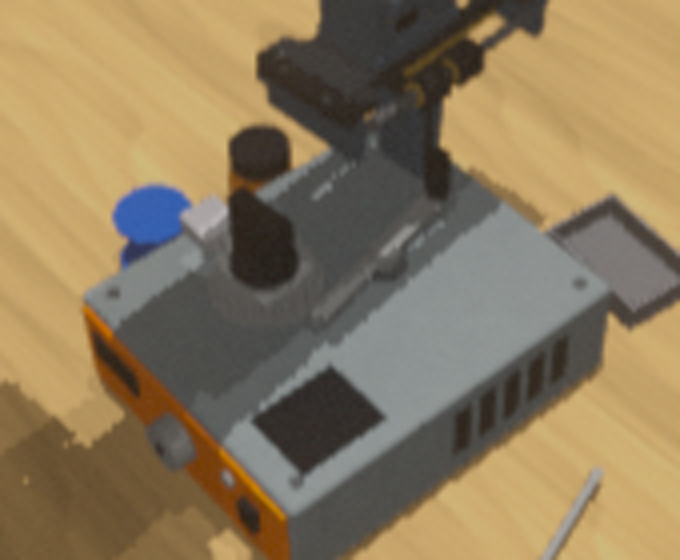

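The fingers are in contact with the handle, and the bar is swinging toward the wheel. I'll push on.

Call:
apply_moves --plan '[{"x":0,"y":0,"z":-4,"rx":0,"ry":0,"rz":0},{"x":0,"y":0,"z":-4,"rx":0,"ry":0,"rz":0},{"x":0,"y":0,"z":-4,"rx":0,"ry":0,"rz":0},{"x":0,"y":0,"z":0,"rx":0,"ry":0,"rz":0}]'

```text
time_s: 24.38
eef_pos: [0.6016, 0.0628, 0.2991]
tool_rot: [0.707, 0.016, -0.016, -0.707]
ft_force: [1.3, 0.9, 1.0]
opening: 0.0006
```

```bash
python3 -c "from h import *;show2()"
```

```text
t 24.38 p [0.6016 0.0628 0.2991] phi 2.57 q [ 0.085  0.447  1.646 -0.     1.049  0.04 ] F [1.34 0.86 1.02] T [ 0.009 -0.1   -0.   ] op 0.6
tau6 0.005 Ftool [ 1.4 -1.   0.8]
```

Call:
apply_moves --plan '[{"x":0,"y":0,"z":-2,"rx":0,"ry":0,"rz":0},{"x":0,"y":0,"z":-2,"rx":0,"ry":0,"rz":0},{"x":0,"y":0,"z":0,"rx":0,"ry":0,"rz":0}]'

```text
time_s: 24.75
eef_pos: [0.6018, 0.0597, 0.2992]
tool_rot: [-0.706, -0.016, 0.016, 0.708]
ft_force: [0.6, 5.4, 0.4]
opening: -0.0001
```

```bash
python3 -c "from h import *;show2()"
```

```text
t 24.75 p [0.6018 0.0597 0.2992] phi 2.57 q [0.079 0.447 1.646 0.002 1.048 0.034] F [0.56 5.41 0.4 ] T [ 0.729 -0.292  0.045] op -0.1
tau6 0.043 Ftool [ 0.8 -0.4  5.4]
```

Call:
apply_moves --plan '[{"x":0,"y":0,"z":-2,"rx":0,"ry":0,"rz":0},{"x":0,"y":0,"z":0,"rx":0,"ry":0,"rz":0}]'

```text
time_s: 25.0
eef_pos: [0.6018, 0.0588, 0.2992]
tool_rot: [-0.705, -0.016, 0.016, 0.709]
ft_force: [2.0, 9.8, 1.0]
opening: 0.0006
```

```bash
python3 -c "from h import *;show2()"
```

```text
t 25.0 p [0.6018 0.0588 0.2992] phi 2.54 q [0.077 0.447 1.647 0.005 1.048 0.03 ] F [2.02 9.84 1.04] T [ 1.571 -0.189  0.041] op 0.6
tau6 0.062 Ftool [ 2.5 -1.   9.7]
```

```bash
python3 - <<'E'
from h import *
for n in ['side','top']:
    take(n,n+'9')
s=load('side9'); cv2.imwrite('pics/s9z.png',cv2.resize(cv2.cvtColor(s['img'],cv2.COLOR_RGB2BGR)[180:280,200:330],None,fx=6,fy=6,interpolation=cv2.INTER_CUBIC))
E
```

```text
(no output)
```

View pics/s9z.png

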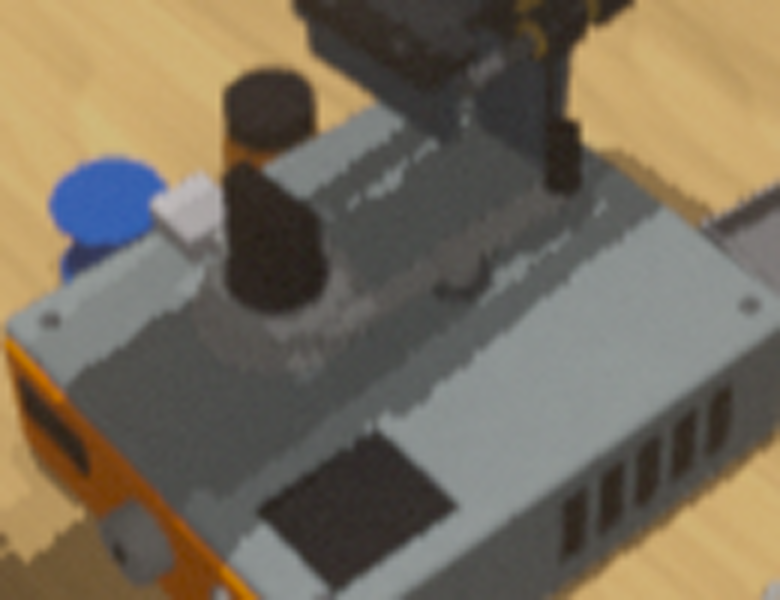

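View pics/top9.png

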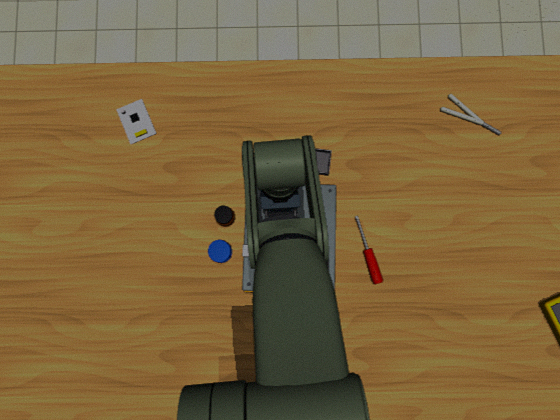

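```bash
python3 - <<'E'
from h import *
def hd(t):
    s=load(t);P=pts(s)
    im=s['img'].astype(int).sum(2)
    m=(P[...,2]>.108)&(P[...,2]<.137)&(P[...,0]>.575)&(P[...,0]<.625)&(P[...,1]<.085)&(P[...,1]>-.0)&(im<150)
    n,l,st,c=cv2.connectedComponentsWithStats(m.astype(np.uint8))
    for i in range(1,n):
        if st[i,4]>5:
            x,y,w,h,a=st[i]
            print(t,st[i],'mean',P[l==i].mean(0).round(4),'topc@.131',onz(s,x+w/2-.5,y+3,.131).round(4))
for t in ['side0','s4','s7','s8','side9']: hd(t)
E
```

```text
side0 [279 198   5   7  32] mean [0.5894 0.0621 0.1199] topc@.131 [0.5821 0.0547 0.131 ]
s4 [279 196   5   9  35] mean [0.5896 0.0624 0.1218] topc@.131 [0.5869 0.0598 0.131 ]
s7 [279 195   5  11  48] mean [0.5909 0.0637 0.1231] topc@.131 [0.5894 0.0623 0.131 ]
s8 [285 195   8  13  64] mean [0.5991 0.0463 0.1238] topc@.131 [0.6028 0.0495 0.131 ]
side9 [290 197   7  14  65] mean [0.6005 0.032  0.1237] topc@.131 [0.6059 0.0368 0.131 ]
```

Call:
apply_moves --plan '[{"x":0,"y":0,"z":-2,"rx":0,"ry":0,"rz":0},{"x":0,"y":0,"z":-2,"rx":0,"ry":0,"rz":0},{"x":0,"y":0,"z":0,"rx":0,"ry":0,"rz":0},{"x":0,"y":0,"z":0,"rx":0,"ry":0,"rz":0}]'

```text
time_s: 25.6
eef_pos: [0.6019, 0.0572, 0.2994]
tool_rot: [-0.703, -0.016, 0.015, 0.711]
ft_force: [0.7, 19.3, 0.5]
opening: 0.0004
```

```bash
python3 -c "from h import *;show2()"
```

```text
t 25.6 p [0.6019 0.0572 0.2994] phi 2.48 q [0.073 0.446 1.647 0.012 1.047 0.024] F [ 0.7  19.29  0.46] T [ 3.26  -0.084  0.078] op 0.4
tau6 0.099 Ftool [ 1.5 -0.2 19.2]
```

The position barely yields while the force rises linearly to 19 N, so this is a hard stop. I'll back off, lift and check it by camera.

Call:
apply_moves --plan '[{"x":0,"y":0,"z":8,"rx":0,"ry":0,"rz":0},{"x":0,"y":0,"z":15,"rx":0,"ry":0,"rz":0},{"x":0,"y":0,"z":10,"rx":0,"ry":0,"rz":0},{"x":0,"y":-20,"z":0,"rx":0,"ry":0,"rz":0},{"x":0,"y":-30,"z":0,"rx":0,"ry":0,"rz":0},{"x":0,"y":-30,"z":0,"rx":0,"ry":0,"rz":0},{"x":0,"y":-20,"z":0,"rx":0,"ry":0,"rz":0},{"x":-20,"y":0,"z":30,"rx":0,"ry":0,"rz":0},{"x":-20,"y":0,"z":35,"rx":0,"ry":0,"rz":0},{"x":-20,"y":0,"z":35,"rx":0,"ry":0,"rz":0},{"x":-20,"y":0,"z":35,"rx":0,"ry":0,"rz":0},{"x":-20,"y":0,"z":35,"rx":0,"ry":0,"rz":0},{"x":-20,"y":0,"z":35,"rx":0,"ry":0,"rz":0},{"x":0,"y":0,"z":0,"rx":0,"ry":0,"rz":0}]'

```text
time_s: 27.35
eef_pos: [0.47, 0.2872, 0.399]
tool_rot: [0.707, 0.017, -0.017, -0.707]
ft_force: [0.3, -0.3, -0.5]
opening: 0.0005
```

```bash
python3 - <<'E'
from h import *
show2()
for n in ['side','top']: take(n,n+'10')
s=load('top10');P=pts(s)
im=cv2.cvtColor(s['img'],cv2.COLOR_RGB2BGR)
cv2.imwrite('pics/t10z.png',cv2.resize(cv2.convertScaleAbs(im[170:305,200:350],alpha=1.6),None,fx=5,fy=4.4,interpolation=cv2.INTER_CUBIC))
bar('top10')
for t in ['top0','top10']:
    s=load(t);P=pts(s)
    m=(P[...,2]>.12)&(P[...,2]<.138)&(P[...,0]>.575)&(P[...,0]<.625)&(abs(P[...,1]-.04)<.05)
    v,u=np.nonzero(m);print(t,len(u),P[m].mean(0).round(4),onz(s,u.mean(),v.mean(),.131).round(4))
    g=s['img'].astype(int)
E
```

```text
t 27.35 p [0.47   0.2872 0.399 ] phi 2.8 q [ 0.528  0.285  1.629 -0.     1.228  0.479] F [ 0.29 -0.26 -0.52] T [-0.14   0.019  0.001] op 0.5
tau6 0.122 Ftool [ 0.3  0.5 -0.3]
top10 135 [0.4812 0.0712] rectC [0.4811 0.071 ] ang 93.6 3.232699394226074 [14.5 44. ]
top0 41 [0.5943 0.0665 0.1298] [0.5941 0.0665 0.131 ]
top10 43 [0.604  0.0331 0.1299] [0.6038 0.0331 0.131 ]
```

View pics/t10z.png

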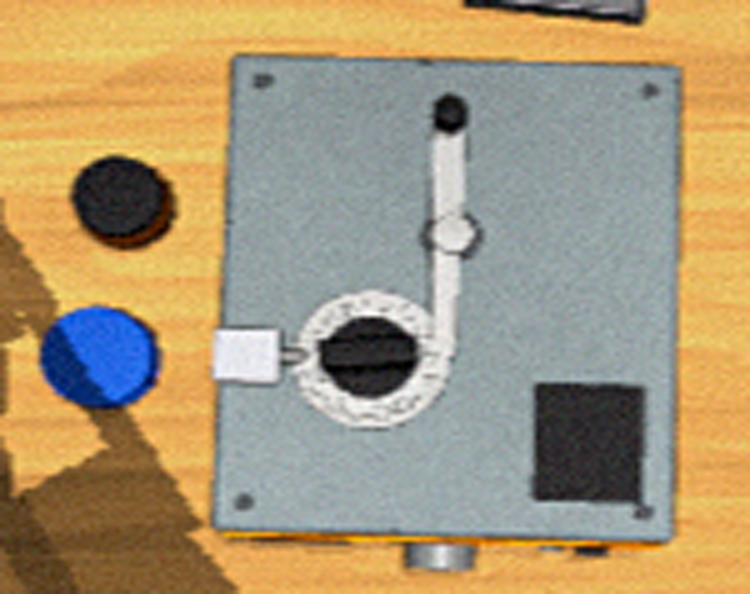

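```bash
python3 - <<'E'
from h import *
for t in ['top0','top10']:
    s=load(t);P=pts(s)
    m=(abs(P[...,2]-.085)<.006)
    E=[]
    for v in range(192,284,1):
        u=np.nonzero(m[v,230:350])[0]+230
        E.append((onz(s,u.min()-.5,v,.085)[:2],onz(s,u.max()+.5,v,.085)[:2]))
    E=np.array(E)
    for k in (0,1): print(t,'edge yaw',np.degrees(np.arctan(np.polyfit(E[:,k,0],E[:,k,1],1)[0])))
    F=[]
    for u in range(252,330):
        v=np.nonzero(m[175:300,u])[0]+175
        F.append((onz(s,u,v.min()-.5,.085)[:2],onz(s,u,v.max()+.5,.085)[:2]))
    F=np.array(F)
    for k in (0,1): print('  front/back yaw',-np.degrees(np.arctan(np.polyfit(F[:,k,1],F[:,k,0],1)[0])))
    g=s['img'].astype(int);b=g.sum(2)
    mm=(P[...,2]>.089)&(P[...,2]<.104)&(P[...,0]>.55)&(P[...,0]<.60)&(abs(P[...,1]-.045)<.03)
    v,u=np.nonzero(mm);W=np.array([onz(s,a,c,.098)[:2] for a,c in zip(u,v)]);
    C=W.mean(0);w,V=np.linalg.eigh(np.cov((W-C).T));d=V[:,1];print('  lever bar',len(u),C,np.degrees(np.arctan2(d[1],d[0])))
E
```

```text
top0 edge yaw -0.33200003240457665
top0 edge yaw -2.6131959813746244
  front/back yaw -2.3523283464164346
  front/back yaw -2.536760840649243
  lever bar 140 [0.56936418 0.04942722] -141.87381951223185
top10 edge yaw 0.7759613271468803
top10 edge yaw -2.607382721293568
  front/back yaw -2.3507014932454973
  front/back yaw -2.6529466890612516
  lever bar 147 [0.57403673 0.03450988] 179.20733262186812
```

By the handle's chord the lever turned 0.588 rad from at least 0. By absolute direction it is near 0.57, with about 1° of bias likely. There is plenty of time, so I'll take one closer wrist view.

Call:
apply_moves --plan '[{"x":7,"y":0,"z":-32,"rx":0,"ry":0,"rz":0},{"x":7,"y":0,"z":-32,"rx":0,"ry":0,"rz":0},{"x":7,"y":0,"z":-32,"rx":0,"ry":0,"rz":0},{"x":7,"y":0,"z":-32,"rx":0,"ry":0,"rz":0},{"x":7,"y":0,"z":-32,"rx":0,"ry":0,"rz":0},{"x":7,"y":0,"z":-32,"rx":0,"ry":0,"rz":0},{"x":7,"y":0,"z":-32,"rx":0,"ry":0,"rz":0},{"x":7,"y":0,"z":-32,"rx":0,"ry":0,"rz":0},{"x":7,"y":0,"z":-32,"rx":0,"ry":0,"rz":0},{"x":0,"y":0,"z":0,"rx":0,"ry":0,"rz":0}]'

```text
time_s: 28.7
eef_pos: [0.5477, -0.0023, 0.3989]
tool_rot: [0.707, 0.014, -0.014, -0.707]
ft_force: [0.6, 0.2, 0.0]
opening: 0.0005
```

```bash
python3 - <<'E'
from h import *
show2(); s=take('wrist','w11'); bar('w11')
im=cv2.cvtColor(s['img'],cv2.COLOR_RGB2BGR); cv2.imwrite('pics/w11z.png',cv2.resize(cv2.convertScaleAbs(im[60:270,130:400],alpha=1.3),None,fx=2.9,fy=2.8,interpolation=cv2.INTER_CUBIC))
E
```

```text
t 28.7 p [ 0.5477 -0.0023  0.3989] phi 2.31 q [-2.500e-02  2.810e-01  1.636e+00 -1.000e-03  1.225e+00 -6.500e-02] F [0.61 0.21 0.01] T [-0.057  0.091  0.002] op 0.5
tau6 -0.105 Ftool [ 0.6 -0.   0.2]
w11 1309 [0.4815 0.0739] rectC [0.4815 0.0733] ang 92.7 2.5115652084350586 [15. 43.]
```

View pics/w11z.png

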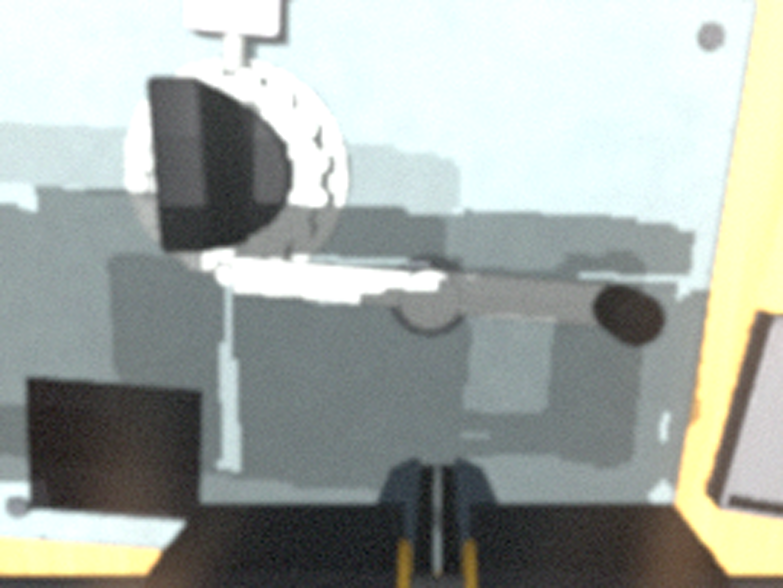

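```bash
python3 - <<'E'
from h import *
s=load('w11');P=pts(s)
m=(abs(P[...,2]-.098)<.0045)&(P[...,1]>.0)&(P[...,1]<.06)&(P[...,0]>.50)&(P[...,0]<.595)
E=[]
for u in np.unique(np.nonzero(m)[1]):
    v=np.nonzero(m[:,u])[0]
    E.append((*onz(s,u,v.min()-.5,.098)[:2],*onz(s,u,v.max()+.5,.098)[:2]))
E=np.array(E)
for lo,hi in [(.5,.6),(.515,.535),(.56,.588)]:
    k=(E[:,0]>lo)&(E[:,0]<hi)
    c=(E[k,1]+E[k,3])/2; p=np.polyfit(E[k,0],c,1); print(lo,hi,k.sum(),'bar yaw',np.degrees(np.arctan(p[0])),'width',np.median(E[k,1]-E[k,3]))
# stripper left edge (+y) and back edge in this view
t=(abs(P[...,2]-.085)<.004)
L=[]
for v in range(70,225):
    u=np.nonzero(t[v,300:])[0]
    if len(u): L.append(onz(s,u.max()+300.5,v,.085)[:2])
L=np.array(L);k=abs(L[:,0]-np.median(L[:,0]))<.006
print('back yaw',-np.degrees(np.arctan(np.polyfit(L[k,1],L[k,0],1)[0])),k.sum(),np.median(L[:,0]))
E
```

```text
0.5 0.6 103 bar yaw -4.458177494580885 width 0.013786653270129089
0.515 0.535 22 bar yaw -4.17633222096811 width 0.011887675458080418
0.56 0.588 30 bar yaw -2.449598014499844 width 0.01379450654640911
back yaw -2.5812471695538957 155 0.6373822011227184
```

The bar lies along the stripper's x (−2.4° to −4.5° against −2.6°), so the lever is home, and the knob still reads 92.7°. The gripper is clear of everything, so I'm handing in.

```bash
python3 -c "from station import job_done;print(job_done())"
```

```text
the job is handed in; nothing more can be done
None
```

I set the knob four clicks back from its stop, swung the lock lever home, and handed the job in at about 29 s of the 72 s limit. The hand-in gives no verdict, so the results below are from my own checks.

- **Stop:** I turned the knob clockwise until the torque rose to about 0.45 N m, roughly 10° past the stop (the limit is 22.5°). I then let go and regripped half a turn round. A second press gave 0.28 then 0.40 N m, confirming the stop at the same angle.
- **Four clicks back:** I turned the knob 90° back from its rest angle at the stop. It showed no torque before release. The bar went from about 2.4° to 92.4°, and still read about 92.6° after the lever was locked. I set this by angle plus the torque at the end, not by feeling each click.
- **Lever:** I pushed the handle until it met a hard stop, at 19 N. The handle's travel gives about 0.588 rad. In the close view the bar lies along the stripper's x: −2.4° on the handle side, against −2.6° for the box.
- **Bystanders:** nothing looked moved in the pictures, and the gripper was clear of everything at hand-in.

**Checks that disagreed:**
- The knob's starting angle was 39° from the stop, about 1.75 clicks and not a whole number. If the stop were really where that suggests, the knob would be about 5.6° off, still inside the tolerance of about 7.9°.
- One top-view estimate put the lever nearer 0.57 rad, also above the 0.54 needed.
- A fit over the whole lever bar read −4.5°, 2° away from the handle-side value.

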